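# Set the length gauge's telescoping stop to the marker and hold it

## Robot

A 6-joint arm with a two-finger parallel gripper is mounted at the origin on the work surface. World frame = base frame: x ahead of the robot, y to its left, z up, the work surface at z = 0. Lengths are in m, angles in rad, forces in N, time in s.
With the tool pointing down it reaches from about 0.3 to 0.85 m from the base axis. Payload 5.4 kg.
Tool frame: the origin (TCP) lies at the very end of the fingers, on their centre line; the grasp point (between the pads) lies 19 mm behind it (arm.tcp_to_grasp is the distance from the TCP to the grasp point, in m); z points along the fingers, y is the line along which they close (so a half turn about z gives the same grasp; the last joint's range is limited). The gripper opens to 85 mm and grips with 20 to 120 N. Pads are 22 mm wide; open, the fingers measure 114 mm over their backs; the gripper's body (76 mm by 85 mm) begins 54 mm behind the grasp point. The pads swing forward as they close: fully open they stand 13 mm farther back than shut.
Start: joints at [-1.4, 0.158, 1.597, -0, 1.386, -0.21], TCP at [0.214, -0.534, 0.231] pointing down, gripper open.
Joint ranges: [-2.91, 2.91], [-0.94, 2.29], [0.18, 2.7], [-1.29, 4.43], [0.17, 2.64], [-3, 3]. Speed limits (rad/s): [2.57, 2.57, 3.14, 3.14, 3.14, 3.14].

## Interface

Orientations are given as a unit quaternion [w, x, y, z].
In Python, from plant import arm, cam, sense gives the robot as it stands (arm), with the cameras (cam) and the readings as plain functions.
- The arm moves only by the tool creep_tool, called after "Emit:" by a JSON object that holds its "op" and its "data". Schema: {"type":"object","properties":{"plan":{"type":"array","items":{"type":"array","items":{"type":"array","items":{"type":"number"},"minItems":6,"maxItems":6},"minItems":1,"maxItems":5},"minItems":1,"maxItems":1},"jaw":{"type":"number"},"only":{"type":"string"},"quiet":{"type":"boolean"},"lines":{"type":"string"}},"required":["plan"],"additionalProperties":false}. plan is a list that holds a single list of rows (three levels of brackets), with 1 to 5 rows, each of 6 numbers: dx, dy, dz in units of 50 mm, then a rotation vector rx, ry, rz in units of 0.2 rad; each row shifts and turns the commanded pose from where the row before left it, along the tool's axes as they then stand; what a row does not reach is not made up. A row lasts 1/12 s, in which the tool goes at most 0.0417 m and 0.125 rad, less where a joint would pass 70% of its speed; a pose out of reach is approached as far as the arm can. jaw is the opening from 0.0 (shut) to 1.0 (fully open), set as the call begins (left out keeps the last). The fingers move at their own pace and stop on an object; the grip force is fixed at half the most. Time passes only in rows, so rows that do not move let the fingers close. The tool returns the time, the measured TCP pose, the force, the opening and the grip force at its end. only (a regular expression) keeps the lines of the reply that match it, lines (a string "A,B") keeps lines A to B, and quiet returns only ok. Input that does not fit is refused with a message, and nothing moves.
- sense(): the state, without advancing time (a new reading comes with each control period).
- cam.camera(name): name is "scene" or "side" or "wrist"; returns a dict with "image" (480x640x3 uint8, red, green, blue), "K" (3x3 intrinsics, pixels), "rvec" (rotation vector, rad) and "tvec" (3), from world to camera coordinates, as OpenCV has them. Camera axes: x right, y down, z forward; pixel columns grow to the right and rows downward; lengths in m; the calibration is good to about 2 mm. A picture is of the moment at which its call begins. There is no depth.
- arm.hand_in(): hands the job in; it is judged then, once.
The state is a dict: "clock": time; "qpos": joint angles; "qvel": joint speeds; "tau": joint torques, N m; "eef_pos": TCP position; "orientation": TCP orientation; "wrist_force": force on the tool from outside, world axes, zero at the start; "moment": the same for the moment, N m; "opening": opening from 0.0 (shut) to 1.0 (fully open); "gripper_force": force on a finger pad.
Only numpy, scipy, OpenCV 4.12 (cv2) and the standard library are available. Lean on these libraries where they do the work, as an engineer would, in place of code of your own. Each camera call takes 0.05 s, during which the arm holds its last target. There are 200 camera calls.

## Task

Set the length gauge on the assembly bench for the next shaft: press its red lock button all the way down, then take the black post on the telescoping arm and draw the arm out until the red pointer stands opposite the middle of the yellow marker on the scale. The arm is spring-loaded and runs back home if let go, so finish while still gripping the post and holding the arm still at the marker; leave the other things on the bench where they are.

Things in the scene. Friction and masses are not known exactly. Their poses are not given: they have to be found in the camera images.
- gauge: Length gauge, fixed; place and yaw differ per run. Origin on the bench top, z up. Dark base plate: x -70 to 80, y -180 to 260 mm, 12 thick. Blue sleeve 40 mm wide along y, y -170 to -10, top z 78; the steel arm (22 mm square, axis x 0, top z 69) slides out of it to the gauge's +y. White scale rail with black ticks along y: x 40 to 62, y 45 to 255, top z 45 mm.
- lock (a joint): The red lock button on top of the sleeve, m pressed: 0 = up (arm locked at home), 0.009 = fully down; the arm is free from about 0.006. Takes about 3 to 4 N to move straight down, has no spring: it stays down once pressed.
- lock_top (a point): Centre of the top face of the round red lock button (26 mm across), at gauge x 0, y -60 mm, z 94 mm when up, 85 mm when fully down; the black rim around it (34 mm across) is at z 82 mm. Press with the shut fingers from above.
- travel (a joint): How far the telescoping arm is drawn out, m: 0 = home (locked), at most 0.17. It slides along the gauge's +y. A return spring pulls it home with about 4 N at home, 6 N fully out, plus slight friction. While the button is up a pin blocks it.
- boom: The telescoping arm with post, pointer and end plate as one piece. Origin at the gauge's origin when home, shifted along the gauge's y by the travel; axes as the gauge's. Its end plate (46 mm wide across, 8 thick) is centred 34 mm beyond the post, top z 74 mm.
- post_top (a point): Centre of the top of the upright black round post by which the arm is drawn out, at gauge x 0, y 60 mm plus the travel, z 130 mm. The post is 26 mm in diameter and rises from z 69 mm (foot flange 32 mm across up to z 77 mm). Clear over 30 mm on either side along the arm above z 80 mm; a good grip is from above, fingers closing along the arm at z 95 to 120 mm.
- pointer_tip (a point): Tip of the red pointer, a bar 3 mm wide that sticks out from the arm towards the gauge's +x beneath the post and just over the scale; tip at gauge x 48 mm, y 60 mm plus the arm's travel (the same y as the post's axis), z 56 mm.
- marker: Yellow marker on the outer (+x) side of the scale, fixed; its place along the scale differs per run (needed travel 60 to 145 mm). 12 mm wide along y, a black line across the middle of its top. Origin at the middle of its width, at gauge x 62 mm, z 12 mm; top z 61 mm. Axes parallel to the gauge's: its middle line is y = 0.
- gear: Bystander: dark steel gear wheel lying flat, 84 mm across, 26 mm tall, origin under its centre.
- gear_stack: Bystander: two stacked dark gear wheels (one piece), 100 mm across, 56 mm tall, origin under the centre.
- glue: Bystander: red bottle with white nozzle, 48 mm across, 124 mm tall, origin under its centre.
- discs: Bystander: stack of orange friction discs (one piece), 72 mm across, 45 mm tall, origin under the centre.
- shaft: Bystander: upright steel shaft blank, 36 mm across, 90 mm tall, origin under its centre.
- wrench: Bystander: steel wrench lying flat, 170 mm long along its x, origin in its middle.

How it is judged:
By the outcome, as a careful person would: the job done as asked, in the order asked, and still so for the second after the job is handed in, while the arm keeps its last pose, push and grip.
It also fails if it takes over 42 s, if anything falls off the work surface, if the arm or the gripper's body presses on something with over 40 N, if the wrist force passes 120 N, or if a joint passes its speed limit or range.

## Working session

There is one attempt and no reset: what is moved stays moved. The work goes in short steps, Python scripts to look and compute and a tool call to move; the robot and the scene stay as the last step left them, time stands still between calls to the robot, and variables do not carry over. Pictures are saved under pics/ and viewed, at most 10 in all, crops included, and the job is handed in when it is done.

```bash
ls; mkdir -p pics
```

Run:
```python
from plant import arm, cam, sense
import cv2,pickle
for n in("scene","side"):
    c=cam.camera(n); pickle.dump(c,open(f"pics/{n}0.pkl","wb")); cv2.imwrite(f"pics/{n}0.png",c["image"][:,:,::-1])
    print(n,c["K"].round(1).tolist(),c["rvec"],c["tvec"])
s=sense();print(s["eef_pos"],s["orientation"],s["clock"],arm.tcp_to_grasp)
```

```text
pics
plant.py
scene [[615.5, 0.0, 316.1], [0.0, 615.5, 239.3], [0.0, 0.0, 1.0]] [ 2.32634733  0.56327122 -0.2517597 ] [-0.46969857 -0.11326555  1.91770905]
side [[481.6, 0.0, 314.0], [0.0, 481.6, 238.2], [0.0, 0.0, 1.0]] [ 0.30622332 -2.6255638   1.49822251] [0.54128867 0.14589959 1.00724783]
[ 0.21358662 -0.53327184  0.2303963 ] [-8.65109978e-04  9.81928092e-01  1.89252410e-01  9.72578791e-06] 0.1 0.0187
```

View pics/scene0.png

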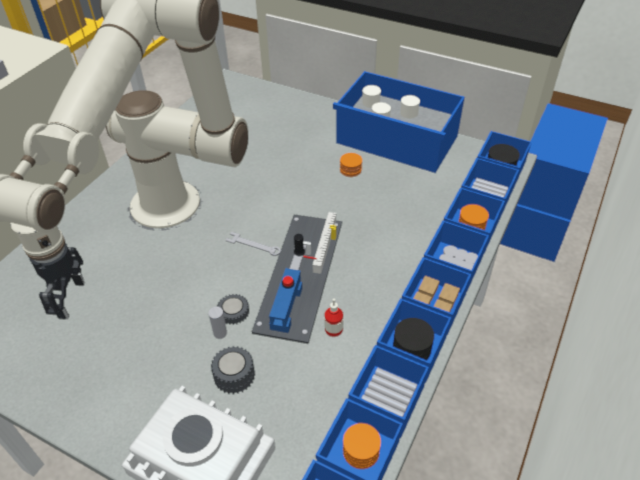

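View pics/side0.png

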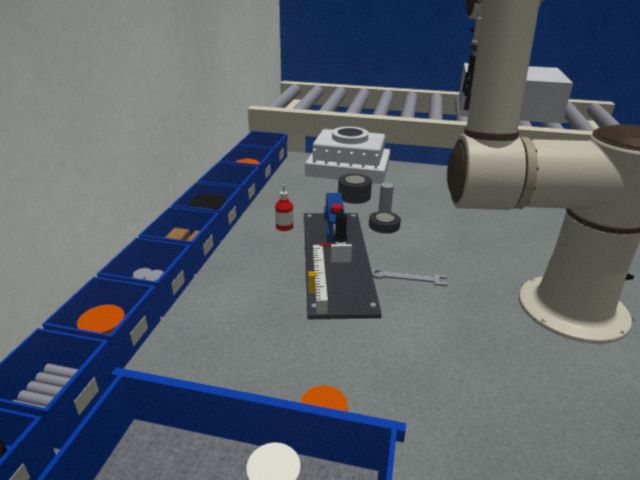

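Scene: red button near (288,281), black post top (298,237), marker (333,232), pointer (308,258). Side: button (337,209), post (341,215), marker (311,282). I'll get accurate centroids now.

Create h.py:
```python
import cv2,numpy as np,pickle
def ray(c,uv,z):
    R=cv2.Rodrigues(np.array(c["rvec"]))[0]; C=-R.T@np.array(c["tvec"]).ravel()
    d=R.T@np.linalg.inv(c["K"])@np.array([uv[0],uv[1],1.]); return C+d*(z-C[2])/d[2]
def blobs(im,lo,hi,box,mn=5):
    x0,y0,x1,y1=box; h=cv2.cvtColor(im[y0:y1,x0:x1],cv2.COLOR_RGB2HSV)
    m=cv2.inRange(h,lo,hi); 
    if lo[0]==0 and hi[0]<20: m|=cv2.inRange(h,(170,)+tuple(lo[1:]),(180,)+tuple(hi[1:]))
    n,l,s,ce=cv2.connectedComponentsWithStats(m)
    return [(ce[i]+[x0,y0],(s[i][:5]+[x0,y0,0,0,0]).tolist()) for i in range(1,n) if s[i][4]>=mn]
```

Run:
```python
from h import *
S=pickle.load(open("pics/scene0.pkl","rb"));D=pickle.load(open("pics/side0.pkl","rb"))
for nm,c,b in(("scene",S,(240,200,350,345)),("side",D,(295,190,385,325))):
    im=c["image"]
    for k,lo,hi in(("red",(0,120,80),(8,255,255)),("yel",(20,120,80),(35,255,255)),("blk",(0,0,0),(180,255,38)),("dark",(0,0,0),(180,110,85))):
        for ce,s in blobs(im,lo,hi,b,8): print(nm,k,ce.round(1),s)
    x0,y0,x1,y1=b; cr=cv2.resize(im[y0:y1,x0:x1],None,fx=4,fy=4,interpolation=cv2.INTER_CUBIC); pickle
    cv2.imwrite(f"pics/{nm}0c.png",cr[:,:,::-1])
a=cv2.imread("pics/scene0c.png");b=cv2.imread("pics/side0c.png")
h=max(len(a),len(b)); p=lambda i:cv2.copyMakeBorder(i,0,h-len(i),0,0,cv2.BORDER_CONSTANT)
cv2.imwrite("pics/crops0.png",np.hstack([p(a),p(b)]))
```

```text
scene red [309. 257.] [304, 256, 11, 3, 19]
scene red [287.4 281.2] [283, 276, 10, 11, 88]
scene red [333.3 316. ] [325, 308, 18, 16, 214]
scene red [333.5 333.5] [326, 331, 16, 5, 37]
scene yel [333.  231.8] [330, 225, 6, 15, 68]
scene blk [298.5 247. ] [295, 240, 9, 14, 103]
scene dark [298.4 244.4] [294, 233, 11, 23, 204]
scene dark [287.8 284.8] [282, 281, 12, 7, 17]
scene dark [243.8 315. ] [240, 308, 9, 14, 57]
scene dark [279.3 337.1] [253, 332, 55, 11, 72]
side red [336.4 207.3] [332, 204, 10, 8, 65]
side red [325.6 243.9] [320, 243, 12, 3, 31]
side yel [311.4 281.4] [308, 271, 9, 23, 155]
side blk [355.3 195.3] [340, 190, 30, 13, 288]
side blk [340.4 227.2] [334, 212, 13, 30, 299]
side blk [377.  226.7] [370, 221, 15, 11, 87]
side blk [357.  315.9] [335, 315, 45, 3, 84]
side blk [325.  316.5] [320, 316, 12, 2, 18]
side dark [355.5 195.8] [338, 190, 33, 14, 375]
side dark [378.1 215.9] [369, 190, 16, 44, 350]
side dark [341.6 270. ] [304, 209, 80, 111, 5152]
```

View pics/crops0.png

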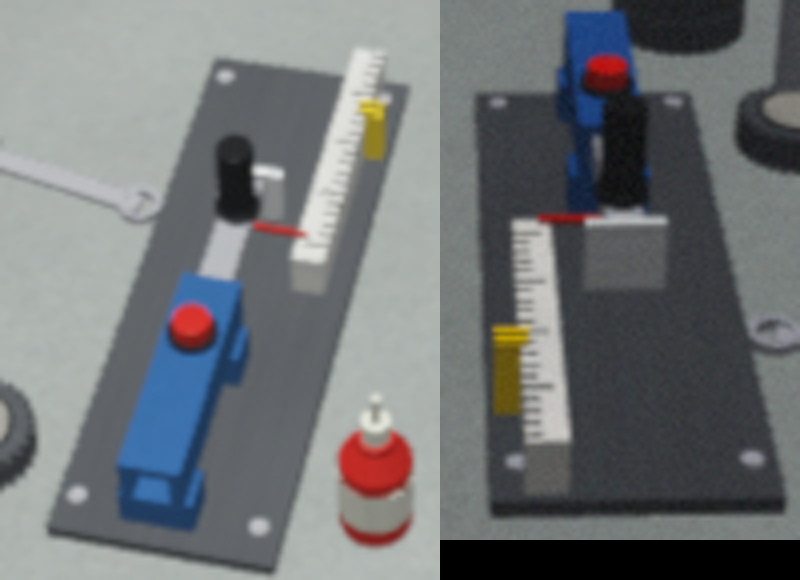

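Run:
```python
from h import *
S=pickle.load(open("pics/scene0.pkl","rb"));D=pickle.load(open("pics/side0.pkl","rb"))
P=[(S,(298.7,236.2),(0,60,130)),(S,(287.8,279.8),(0,-60,94)),(S,(293.7,214.5),(-70,260,12)),(S,(342.2,222),(80,260,12)),(S,(308.5,342),(80,-180,12)),(S,(252.5,332),(-70,-180,12)),(S,(316,258.5),(48,60,56)),
(D,(304,213.5),(80,-180,12)),(D,(357.5,213.2),(-70,-180,12)),(D,(381.3,314.5),(-70,260,12)),(D,(307.8,315.5),(80,260,12)),(D,(336.7,205.7),(0,-60,94)),(D,(320,244),(48,60,56))]
W=np.array([ray(c,uv,g[2]/1e3)[:2] for c,uv,g in P]);G=np.array([g[:2] for *_,g in P])/1e3
a,b=W-W.mean(0),G-G.mean(0)
th=np.arctan2((b[:,0]*a[:,1]-b[:,1]*a[:,0]).sum(),(a*b).sum())
R=np.array([[np.cos(th),-np.sin(th)],[np.sin(th),np.cos(th)]]);t=W.mean(0)-R@G.mean(0)
print("yaw",th,"t",t);print(((W-t)@R*1e3-G*1e3).round(1))
for n,g in(("button",(0,-60)),("post",(0,60))):print(n,t+R@np.array(g)/1e3)
for c,uv in((S,(333,226.3)),(D,(312.7,273.3))): print("marker g",((ray(c,uv,.061)[:2]-t)@R*1e3).round(1))
```

```text
yaw 0.2605793074702773 t [ 0.52168087 -0.10563045]
[[ 0.2 -0.2]
 [ 0.2 -2.6]
 [ 1.8 -5.4]
 [ 0.9 -7.5]
 [ 0.2 -2. ]
 [ 4.4 -2.1]
 [-1.6 -3.6]
 [-1.5  6.5]
 [-0.2  6.9]
 [ 0.9  3. ]
 [-1.9  2.9]
 [-0.8  2.2]
 [-2.5  1.9]]
button [ 0.53713929 -0.1636049 ]
post [ 0.50622245 -0.047656  ]
marker g [ 67.6 181.5]
marker g [ 66.3 186.7]
```

Fit is consistent to a few mm (yaw 0.26 rad, needed travel ≈ 124 mm; to be refined). Moving above the button with fingers shut.

Careful with the scale: shifts go in units of 50 mm and turns go in units of 0.2 rad. That gives: 0.034 m is 0.68, -0.0228 m is -0.456, 0.121 rad is 0.605.

Emit:
{"op": "creep_tool", "data": {"plan": [[[0,0,0,0,0,0.605],[0.68,-0.456,0,0,0,0],[0.68,-0.456,0,0,0,0],[0.68,-0.456,0,0,0,0],[0.68,-0.456,0,0,0,0]]], "jaw": 0.0}}

```text
clock: 0.52
eef_pos: [0.3223, -0.4091, 0.2308]
orientation: [-0.0, 0.992, 0.129, -0.0]
wrist_force: [1.4, -0.3, 0.3]
opening: 0.294
gripper_force: 0.0
```

Emit:
{"op": "creep_tool", "data": {"plan": [[[0.68,-0.456,0,0,0,0],[0.68,-0.456,0,0,0,0],[0.68,-0.456,0,0,0,0],[0.68,-0.456,0,0,0,0],[0.68,-0.456,0,0,0,0]]]}}

```text
clock: 0.93
eef_pos: [0.4575, -0.2549, 0.231]
orientation: [-0.0, 0.992, 0.129, -0.0]
wrist_force: [0.7, -0.1, 0.4]
opening: -0.002
gripper_force: 0.0
```

Emit:
{"op": "creep_tool", "data": {"plan": [[[0.68,-0.456,0,0,0,0],[0.68,-0.456,0,0,0,0],[0.68,-0.456,0,0,0,0],[0,0,0,0,0,0],[0,0,0,0,0,0]]]}}

```text
clock: 1.35
eef_pos: [0.5383, -0.1626, 0.2306]
orientation: [-0.0, 0.991, 0.132, -0.001]
wrist_force: [-0.2, -1.3, -0.4]
opening: 0.001
gripper_force: 0.0
```

Run:
```python
from plant import arm, cam, sense
import cv2,pickle
for n in("wrist",):
    c=cam.camera(n); pickle.dump(c,open(f"pics/{n}1.pkl","wb")); cv2.imwrite(f"pics/{n}1.png",c["image"][:,:,::-1])
s=sense();print(s["eef_pos"],s["orientation"],s["clock"],s["opening"])
```

```text
[ 0.53757989 -0.16397265  0.23067291] [-1.38349407e-04  9.91456779e-01  1.30433901e-01 -6.58640647e-04] 1.4 -0.0003431949860089517
```

View pics/wrist1.png

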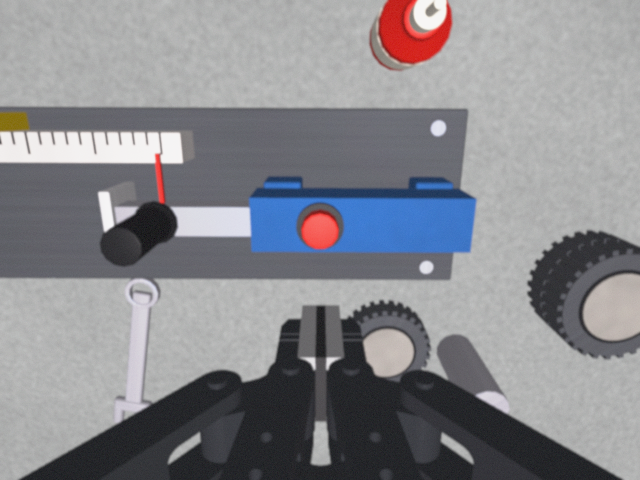

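Wrist view: button top (319,230), post top (124,246), pointer tip (158,154), plate right edge from (466,110) to (450,279). I'll refit the pose from this view.

Run:
```python
from h import *
c=pickle.load(open("pics/wrist1.pkl","rb"));im=c["image"]
for ce,s in blobs(im,(0,150,100),(8,255,255),(100,140,400,260),20): print("red",ce.round(1),s)
b=[c for c in blobs(im,(0,0,0),(180,255,28),(90,190,185,275),100)];print("blk",b)
Q={"button":((319.5,230),94,(0,-60)),"post":((123.5,246.5),130,(0,60)),"ptip":((158,154),56,(48,60)),"c1":((467,109),12,(80,-180)),"c2":((450,279),12,(-70,-180)),"slv1":((474,198),78,(20,-170)),"slv2":((472,251),78,(-20,-170)),"slv3":((250,197),78,(20,-10)),"slv4":((250,251),78,(-20,-10))}
W=np.array([ray(c,v[0],v[1]/1e3)[:2] for v in Q.values()]);G=np.array([v[2] for v in Q.values()])/1e3
a,b=W-W.mean(0),G-G.mean(0)
th=np.arctan2((b[:,0]*a[:,1]-b[:,1]*a[:,0]).sum(),(a*b).sum())
R=np.array([[np.cos(th),-np.sin(th)],[np.sin(th),np.cos(th)]]);t=W.mean(0)-R@G.mean(0)
print("yaw",th,"t",t)
for n,r in zip(Q,((W-t)@R-G)*1e3):print(n,r.round(1))
for n,g in(("button",(0,-60)),("post",(0,60))):print(n,t+R@np.array(g)/1e3)
```

```text
red [159.5 180.4] [156, 155, 9, 49, 239]
red [319.6 229.4] [301, 210, 38, 39, 1127]
blk []
yaw 0.26212799173455603 t [ 0.51996612 -0.10488932]
button [0.7 0.2]
post [ 0.4 -2.4]
ptip [-0.8 -1.6]
c1 [-1.2  1.7]
c2 [0.9 1.2]
slv1 [-0.3  2. ]
slv2 [ 0.4 -1. ]
slv3 [-0. -1.]
slv4 [0. 1.]
button [ 0.53551431 -0.16283976]
post [ 0.50441794 -0.04693887]
```

In the tool's units: -0.001 m is -0.02, 0.032 m is 0.64.

Emit:
{"op": "creep_tool", "data": {"plan": [[[-0.02,-0.02,0.64,0,0,0],[0,0,0.64,0,0,0],[0,0,0.64,0,0,0],[0,0,0.64,0,0,0],[0,0,0,0,0,0]]]}}

```text
clock: 1.82
eef_pos: [0.5308, -0.1628, 0.0962]
orientation: [-0.004, 0.992, 0.128, -0.006]
wrist_force: [-1.2, 0.1, -1.2]
opening: 0.001
gripper_force: 0.0
```

Emit:
{"op": "creep_tool", "data": {"plan": [[[0,0,0.1,0,0,0],[0,0,0.1,0,0,0],[0,0,0.08,0,0,0],[0,0,0.06,0,0,0],[0,0,0,0,0,0]]]}}

```text
clock: 2.23
eef_pos: [0.5376, -0.1648, 0.0877]
orientation: [0.001, 0.992, 0.129, 0.001]
wrist_force: [-0.1, -1.0, 2.1]
opening: -0.002
gripper_force: 0.7
```

In the tool's units: 0.002 m is 0.04, 0.001 m is 0.02.

Emit:
{"op": "creep_tool", "data": {"plan": [[[0,0,0.04,0,0,0],[0,0,0.02,0,0,0],[0,0,0,0,0,0],[0,0,0,0,0,0]]]}}

```text
clock: 2.57
eef_pos: [0.5376, -0.1646, 0.0849]
orientation: [0.001, 0.992, 0.13, 0.001]
wrist_force: [-0.9, -1.8, 7.3]
opening: -0.0
gripper_force: 3.5
```

Emit:
{"op": "creep_tool", "data": {"plan": [[[0,0,0.02,0,0,0],[0,0,0.02,0,0,0],[0,0,0,0,0,0],[0,0,0,0,0,0]]]}}

```text
clock: 2.9
eef_pos: [0.5377, -0.1647, 0.0847]
orientation: [0.001, 0.992, 0.13, 0.001]
wrist_force: [-6.5, 0.4, 18.9]
opening: 0.0
gripper_force: 9.4
```

Button is at its stop (z 0.0847, 19 N). Lifting and moving over the post, opening the gripper.

Emit:
{"op": "creep_tool", "data": {"plan": [[[0,0,-0.6,0,0,0],[0,0,-0.6,0,0,0],[0,0,-0.6,0,0,0],[0,0,-0.6,0,0,0],[0,-0.6,0,0,0,0]]]}}

```text
clock: 3.32
eef_pos: [0.533, -0.1395, 0.2087]
orientation: [0.004, 0.992, 0.128, 0.006]
wrist_force: [1.9, -0.8, 0.7]
opening: 0.001
gripper_force: 0.0
```

Emit:
{"op": "creep_tool", "data": {"plan": [[[0,-0.6,0,0,0,0],[0,-0.6,0,0,0,0],[0,-0.6,0,0,0,0],[0,0,0,0,0,0],[0,0,0,0,0,0]]], "jaw": 1.0}}

```text
clock: 3.73
eef_pos: [0.5053, -0.0464, 0.2011]
orientation: [-0.0, 0.991, 0.131, -0.0]
wrist_force: [-1.0, 0.2, 1.1]
opening: 0.705
gripper_force: 0.0
```

Emit:
{"op": "creep_tool", "data": {"plan": [[[0,0,0,0,0,0],[0,0,0,0,0,0],[0,0,0,0,0,0]]]}}

```text
clock: 3.98
eef_pos: [0.5059, -0.0488, 0.2013]
orientation: [0.0, 0.992, 0.129, -0.0]
wrist_force: [-0.2, 0.7, 0.3]
opening: 0.999
gripper_force: 0.0
```

Run:
```python
from plant import arm, cam, sense
import cv2,pickle
for n in("wrist",):
    c=cam.camera(n); pickle.dump(c,open(f"pics/{n}2.pkl","wb")); cv2.imwrite(f"pics/{n}2.png",c["image"][:,:,::-1])
s=sense();print(s["eef_pos"],s["orientation"],s["clock"],s["opening"])
```

```text
[ 0.50586886 -0.04878078  0.20122641] [ 7.23005673e-06  9.91659766e-01  1.28883304e-01 -5.76481525e-05] 4.0333 0.9989100014838765
```

View pics/wrist2.png

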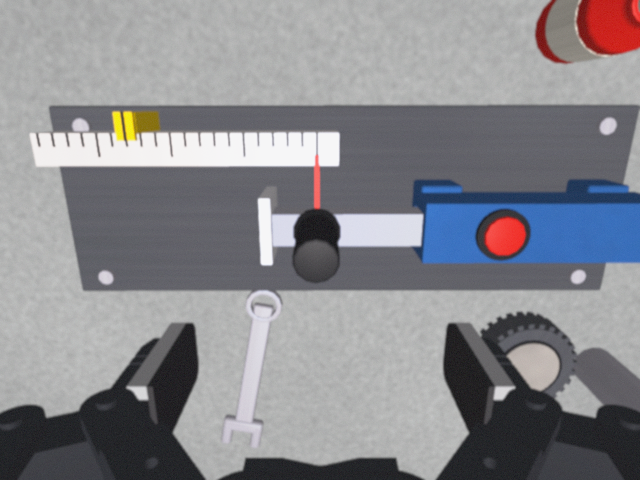

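Button is down (503,234), post top (316,261), pointer tip (317,155), marker top (124,125) with its black line.

Create m.py:
```python
from h import *
import sys
c=pickle.load(open(f"pics/{sys.argv[1]}.pkl","rb"));im=c["image"];x0=int(sys.argv[2])
th=0.2615;R=np.array([[np.cos(th),-np.sin(th)],[np.sin(th),np.cos(th)]])
h=cv2.cvtColor(im,cv2.COLOR_RGB2HSV)
yb=max(blobs(im,(20,120,150),(35,255,255),(0,60,640,180)),key=lambda b:b[1][4]);print("yel top",yb)
x,y,w,hh=yb[1][:4]; v=h[y+3:y+hh-3,x:x+w,2].mean(0); k=v[4:-4].argmin()+4; print(v.astype(int)); 
i=np.arange(max(k-3,0),min(k+4,w));d=v[i].max()-v[i]; L=(x+(i*d).sum()/d.sum(),y+hh/2)
r=[b for b in blobs(im,(0,90,100),(8,255,255),(x0-60,140,x0+60,225),20)];print("ptr",r)
rb=max(r,key=lambda b:b[1][4]);s=rb[1]
t=blobs(im,(0,90,100),(8,255,255),(s[0],s[1],s[0]+s[2],s[1]+8),3)[0][0];t=(t[0],s[1]+1)
m=ray(c,L,.061);p=ray(c,t,.056)
print("line px",L,"tip px",t,"gauge-frame line-tip mm",(((m-p)[:2])@R*1e3).round(2))
```

```bash
python3 m.py wrist2 317
```

Run:
```python
from h import *
c=pickle.load(open("pics/wrist2.pkl","rb"))
print("post",ray(c,(316,261),.130),"button",ray(c,(503,234),.085))
```

```text
yel top (array([129.99711816, 124.68299712]), [123, 111, 16, 30, 347])
[138 159 206 239 247 246 246 246 246 236 210 183 163 160 159 154]
ptr [(array([316.49480969, 184.85467128]), [314, 155, 6, 55, 289])]
line px (np.float64(135.26583295089492), 126.0) tip px (np.float64(316.5), 156) gauge-frame line-tip mm [ 19.68 115.53]
post [ 0.5049152  -0.04651276  0.13      ] button [ 0.536644   -0.15984763  0.085     ]
```

Emit:
{"op": "creep_tool", "data": {"plan": [[[0,-0.04,0.56,0,0,0],[0,0,0.56,0,0,0],[0,0,0.56,0,0,0],[0,0,0.52,0,0,0],[0,0,0,0,0,0]]]}}

```text
clock: 4.45
eef_pos: [0.501, -0.0452, 0.0859]
orientation: [-0.002, 0.992, 0.129, -0.005]
wrist_force: [-0.6, 0.4, -0.3]
opening: 1.0
gripper_force: 0.0
```

Emit:
{"op": "creep_tool", "data": {"plan": [[[0,0,0,0,0,0],[0,0,0,0,0,0],[0,0,0,0,0,0]]]}}

```text
clock: 4.7
eef_pos: [0.5069, -0.0467, 0.0936]
orientation: [0.001, 0.992, 0.129, 0.002]
wrist_force: [0.7, 0.6, 0.6]
opening: 1.001
gripper_force: 0.0
```

Emit:
{"op": "creep_tool", "data": {"plan": [[[0,0,0,0,0,0],[0,0,0,0,0,0],[0,0,0,0,0,0],[0,0,0,0,0,0],[0,0,0,0,0,0]]], "jaw": 0.0}}

```text
clock: 5.12
eef_pos: [0.5053, -0.0461, 0.0915]
orientation: [0.0, 0.992, 0.13, 0.0]
wrist_force: [2.2, -11.0, 4.7]
opening: 0.298
gripper_force: 10.1
```

Emit:
{"op": "creep_tool", "data": {"plan": [[[0,0,0,0,0,0],[0,0,0,0,0,0],[0,0,0,0,0,0],[0,0,0,0,0,0]]], "jaw": 0.0}}

```text
clock: 5.45
eef_pos: [0.5054, -0.0463, 0.0918]
orientation: [0.0, 0.992, 0.13, 0.0]
wrist_force: [-1.6, -1.5, 5.1]
opening: 0.294
gripper_force: 59.0
```

Gripped (25 mm, 59 N). Draw most of the way gently.

Emit:
{"op": "creep_tool", "data": {"plan": [[[0,-0.1,0,0,0,0],[0,-0.16,0,0,0,0],[0,-0.2,0,0,0,0],[0,-0.2,0,0,0,0],[0,-0.2,0,0,0,0]]]}}

```text
clock: 5.87
eef_pos: [0.4945, -0.0054, 0.0917]
orientation: [0.001, 0.992, 0.129, 0.0]
wrist_force: [-0.5, -7.2, 3.0]
opening: 0.29
gripper_force: 59.3
```

Emit:
{"op": "creep_tool", "data": {"plan": [[[0,-0.24,0,0,0,0],[0,-0.24,0,0,0,0],[0,-0.24,0,0,0,0],[0,-0.24,0,0,0,0],[0,-0.2,0,0,0,0]]]}}

```text
clock: 6.28
eef_pos: [0.4795, 0.0509, 0.0917]
orientation: [0.001, 0.992, 0.13, 0.0]
wrist_force: [-0.5, -8.3, 3.6]
opening: 0.29
gripper_force: 59.4
```

Emit:
{"op": "creep_tool", "data": {"plan": [[[0,-0.16,0,0,0,0],[0,-0.08,0,0,0,0],[0,-0.04,0,0,0,0],[0,0,0,0,0,0],[0,0,0,0,0,0]]]}}

```text
clock: 6.7
eef_pos: [0.4759, 0.0645, 0.0917]
orientation: [0.001, 0.992, 0.13, 0.0]
wrist_force: [-1.6, -5.2, 6.1]
opening: 0.289
gripper_force: 59.4
```

Run:
```python
from plant import arm, cam, sense
import cv2,pickle
for n in("wrist","scene","side"):
    c=cam.camera(n); pickle.dump(c,open(f"pics/{n}3.pkl","wb")); cv2.imwrite(f"pics/{n}3.png",c["image"][:,:,::-1])
s=sense();print(s["eef_pos"],s["orientation"],s["clock"],s["opening"],s["wrist_force"])
```

```text
[0.47593663 0.0643337  0.09171514] [9.57992923e-04 9.91557371e-01 1.29665062e-01 1.87107651e-04] 6.85 0.28827448875197825 [-1.71309152 -5.90162792  5.45497741]
```

View pics/wrist3.png

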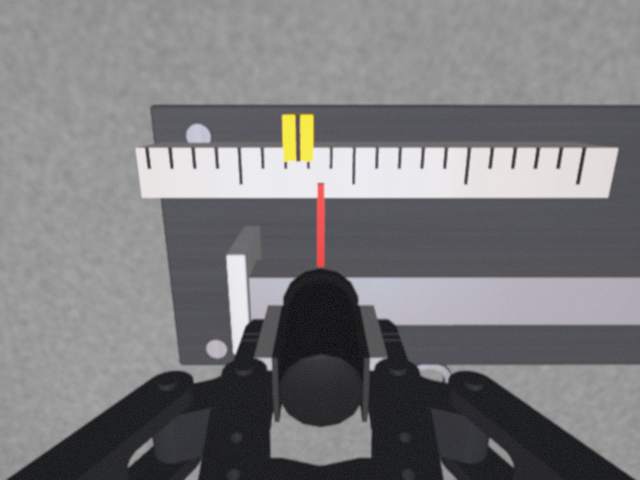

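Wrist view: marker top spans 282–314 with line at x≈298; pointer tip at (320.5,184), about 8 mm short. Computing precisely.

Create m.py:
```python
from h import *
import sys
c=pickle.load(open(f"pics/{sys.argv[1]}.pkl","rb"));im=c["image"]
th=0.2615;R=np.array([[np.cos(th),-np.sin(th)],[np.sin(th),np.cos(th)]])
h=cv2.cvtColor(im,cv2.COLOR_RGB2HSV)
m=cv2.inRange(h[100:160],(20,120,150),(35,255,255));ys,xs=np.nonzero(m);ys+=100
x0,x1,y0,y1=xs.min(),xs.max(),ys.min(),ys.max();ym=(y0+y1)/2
v=h[y0+6:y1-5,x0:x1+1,2].mean(0);n=len(v);i=np.arange(n//2-5,n//2+6);d=np.clip(v[i].max()-v[i]-20,0,None)
L=(x0+(i*d).sum()/d.sum(),ym);print("yellow",x0,x1,y0,y1,"line",L)
s=max(blobs(im,(0,90,100),(8,255,255),(250,140,400,300),20),key=lambda b:b[1][4])[1]
t=(blobs(im,(0,90,100),(8,255,255),(s[0],s[1],s[0]+s[2],s[1]+15),3)[0][0][0],s[1])
m=ray(c,L,.061);p=ray(c,t,.056)
print("tip",t,"marker mid by edges",(x0+x1)/2,"gauge-frame line-tip mm",(((m-p)[:2])@R*1e3).round(2), "yellow width mm",np.linalg.norm(ray(c,(x0-.5,ym),.061)-ray(c,(x1+.5,ym),.061))*1e3)
```

```bash
python3 m.py wrist3
```

```text
yellow 282 313 114 159 line (np.float64(297.46249391134927), np.float64(136.5))
tip (np.float64(320.45977011494256), 183) marker mid by edges 297.5 gauge-frame line-tip mm [19.24  9.05] yellow width mm 12.592378895596022
```

In the tool's units: -0.003 m is -0.06, -0.0027 m is -0.054.

Emit:
{"op": "creep_tool", "data": {"plan": [[[0,-0.06,0,0,0,0],[0,-0.06,0,0,0,0],[0,-0.054,0,0,0,0],[0,0,0,0,0,0],[0,0,0,0,0,0]]]}}

```text
clock: 7.27
eef_pos: [0.4737, 0.0728, 0.0917]
orientation: [0.001, 0.992, 0.13, 0.0]
wrist_force: [-0.7, -5.8, 4.9]
opening: 0.292
gripper_force: 59.4
```

Emit:
{"op": "creep_tool", "data": {"plan": [[[0,0,0,0,0,0],[0,0,0,0,0,0]]]}}

```text
clock: 7.43
eef_pos: [0.4737, 0.0727, 0.0917]
orientation: [0.001, 0.992, 0.13, 0.0]
wrist_force: [-1.0, -6.4, 4.3]
opening: 0.289
gripper_force: 59.4
```

Run:
```python
from plant import arm, cam, sense
import cv2,pickle
for n in("wrist","scene"):
    c=cam.camera(n); pickle.dump(c,open(f"pics/{n}4.pkl","wb")); cv2.imwrite(f"pics/{n}4.png",c["image"][:,:,::-1])
```

```bash
python3 m.py wrist4
```

```text
yellow 303 335 114 159 line (np.float64(319.01185292694726), np.float64(136.5))
tip (np.float64(320.45348837209303), 183) marker mid by edges 319.0 gauge-frame line-tip mm [19.24  0.57] yellow width mm 12.988734482614383
```

View pics/wrist4.png

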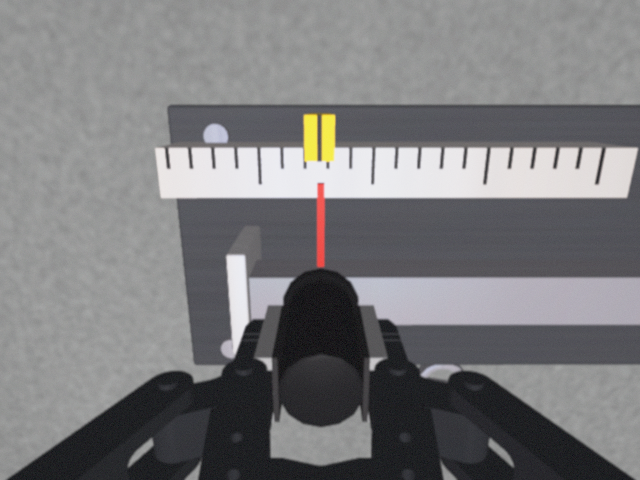

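The pointer (320.5,183) is within 0.6 mm of the line (319); one small correction, then a check that it holds.

Emit:
{"op": "creep_tool", "data": {"plan": [[[0,-0.01,0,0,0,0],[0,0,0,0,0,0],[0,0,0,0,0,0],[0,0,0,0,0,0],[0,0,0,0,0,0]]]}}

```text
clock: 7.95
eef_pos: [0.4736, 0.0731, 0.0917]
orientation: [0.001, 0.992, 0.13, 0.0]
wrist_force: [-1.7, -6.5, 5.1]
opening: 0.289
gripper_force: 59.4
```

Run:
```python
from plant import arm, cam, sense
import pickle
c=cam.camera("wrist"); pickle.dump(c,open("pics/wrist5.pkl","wb"))
```

```bash
python3 m.py wrist5
```

```text
yellow 304 336 114 159 line (np.float64(319.99016004742145), np.float64(136.5))
tip (np.float64(320.45977011494256), 183) marker mid by edges 320.0 gauge-frame line-tip mm [19.24  0.18] yellow width mm 12.988762913929499
```

```bash
python3 -c "
from plant import arm, cam, sense
print(arm.hand_in())"
```

```text
the job is handed in; nothing more can be done
None
```

The job is handed in: I pressed the lock button fully down, then drew the arm out until the red pointer measured about 0.2 mm from the marker's middle line, and the gripper is still holding the post there; the verdict was not shown.

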